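Make up the turning and carving job trays

ROBOT

A 6-joint arm with a two-finger parallel gripper is mounted at the origin on a cart in front of the work surface, level with it; the furniture and walls round the work are solid. World frame = base frame: x ahead of the robot, y to its left, z up, the work surface at z = 0. Lengths are in m, angles in rad, forces in N, time in s.
With the tool pointing down it reaches from about 0.35 to 0.975 m from the base axis. Payload 4.9 kg.
Tool frame: the origin (TCP) lies midway between the tips of the shut fingers; the grasp point (between the pads) lies 19 mm behind it; z points along the fingers, y is the line along which they close (so a half turn about z gives the same grasp; the last joint's range is limited). The gripper opens to 85 mm and grips with 20 to 120 N. Pads are 22 mm wide; open, the fingers measure 114 mm over their backs; the gripper's body (76 mm by 85 mm) begins 54 mm behind the grasp point. The pads swing forward as they close: fully open they stand 13 mm farther back than shut.
Start: joints at [1.016, 0.053, 1.613, -0, 1.476, -0.119], TCP at [0.264, 0.567, 0.231] pointing down, gripper open.
Joint ranges: [-3.01, 3.01], [-1.01, 2.22], [0.06, 2.58], [-1.02, 4.17], [0.09, 2.62], [-3.14, 3.14]. Speed limits (rad/s): [2.57, 2.57, 3.14, 3.14, 3.14, 3.14].

INTERFACE

Orientations are given as a rotation vector (axis times angle).
In Python, from station import ctrl gives the robot as it stands.
- The arm moves only by the tool step_arm, never from a script. Its argument "targets" is a list of rows, each an object with "travel": the shift along the world's x, y, z as a fraction of full scale, a list of three; "angular": the turn, a rotation vector about the world's x, y, z as a fraction of full scale, a list of three; "gripper": the opening, from 0 (shut) to 1 (fully open). In form: [{"travel": [x, y, z], "angular": [rx, ry, rz], "gripper": gripper}, ...]. A call has 1 to 10 rows; each row is the pose to reach, as a shift and turn from the pose commanded when the call began; what a row does not reach only later rows make up. Full scale, the value 1, is 0.6 m for a shift and pi/4 rad for a turn. A row lasts 1/10 s, in which the tool goes at most 50 mm and 8.59 degrees, less where a joint would pass 70% of its speed; a pose out of reach is approached as far as the arm can. A call with a number of a shift or a turn outside -1 to 1 is refused whole. A call with a gripper value outside its range is refused whole. The fingers move at their own pace and stop on an object; "squeeze" is the grip in N (left out, the last holds). Time passes only in rows, so rows that repeat a pose let the fingers close. It gives the time, the measured TCP pose, the force, the opening and the grip force at its end, in the units of the state.
- ctrl.get_obs(): the state, without advancing time (a new reading comes with each control period).
- ctrl.get_image(name): name is "scene" or "side" or "wrist"; returns a dict with "img" (480x640x3 uint8, red, green, blue), "fx", "fy", "cx", "cy" (pixels), "rvec" (rotation vector, rad) and "tvec" (3), from world to camera coordinates, as OpenCV has them. Camera axes: x right, y down, z forward; pixel columns grow to the right and rows downward; lengths in m; the calibration is good to about 2 mm. A picture is of the moment at which its call begins. There is no depth.
- ctrl.finish_job(): hands the job in; it is judged then, once.
The state is a dict: "t": time; "q": joint angles; "dq": joint speeds; "effort": joint torques, N m; "tool_pos": TCP position; "tool_rot": TCP orientation; "contact_force": force on the tool from outside, world axes, zero at the start; "wrist_torque": the same for the moment, N m; "opening": finger opening in m; "grip_force": force on a finger pad.
Only numpy, scipy, OpenCV 4.12 (cv2) and the standard library are available. Lean on these libraries where they do the work, as an engineer would, in place of code of your own. Each camera call takes 0.05 s, during which the arm holds its last target. There are 200 camera calls.

TASK

Make up the two job trays from the stock standing before them. Turning tray (the one with the sprung clip): press the steel rod blank upright down between the clip's jaws until it stands on the tray floor, and let go only when the jaws hold it; lay the longer of the two collets flat in that tray's open well. Carving tray (the one with the square socket): stand the wax tube upright in the socket and lay the wooden wedge flat in the open well; leave the short collet where it is.

Things in the scene. Friction and masses are not known exactly. Their poses are not given: they have to be found in the camera images.
- rod_blank: Plain bright steel rod blank standing on end, 14 mm diameter, 75 mm long, both ends chamfered 1.5 mm, about 60 g. Origin at the centre of its lower end, z along the rod (up).
- long_collet: The longer of the two turned steel collets, a stepped cylinder lying down, 50 mm long (its y) and 17 mm thick (x and z); about 30 g. It does not roll. Origin at the middle of its underside, z up.
- short_collet: The shorter turned steel collet, lying down, 26 mm long (its y) and 17 mm thick; not wanted, to be left where it lies. Origin at the middle of its underside, z up.
- wedge: Boxwood wedge, a flat brown wooden block, 22 mm (x) by 50 mm (y) by 14 mm high; about 30 g. Origin at the centre of its underside, z up.
- wax: Green wax tube standing on end, 26 mm diameter, 60 mm tall; about 60 g. Origin at the centre of its lower end, z up.
- turning_tray: Fixed plywood tray, 74 (x) by 146 mm (y); origin under its centre, z up. Floor 6 mm, rim 14 mm above the table. Cork-lined well 64 (x) by 76 mm (y), centred at y = -30 mm. Sprung clip centred at y = +40.5 mm, x = 0: two steel jaws 30 mm wide (y), sliding along x; gap 10 mm, lead-in mouth about 22 mm, top 45 mm above the table. About 10 N presses a 14 mm rod down between them.
- carving_tray: Fixed plywood tray, 74 (x) by 146 mm (y); origin under its centre, z up. Floor 6 mm, rim 14 mm above the table. Cork-lined well 64 (x) by 76 mm (y), centred at y = -30 mm. Centred at y = +40.5 mm, x = 0 is a wooden square socket, 42 by 42 mm inside, 8 mm deep to the tray floor.
- jaw_near (a joint): Opening of the spring jaw on the -x side of the turning tray's clip, m: 0 shut (10 mm gap between the two jaws), up to 0.009, growing as the jaw slides outward along tray -x; spring 300 N/m, pressing 1.5 N when shut. A rod of 14 mm between the jaws opens each by about 0.002.
- jaw_far (a joint): Opening of the spring jaw on the +x side of the turning tray's clip, m: 0 shut (10 mm gap between the two jaws), up to 0.009, growing as the jaw slides outward along tray +x; spring 300 N/m, pressing 1.5 N when shut. A rod of 14 mm between the jaws opens each by about 0.002.
Things that resemble listed ones, but are neither listed nor needed, are in the scene too. There is more than one size of the wax; the job needs the largest.

How it is judged:
On the way:
1. the rod blank is down between the clip's jaws, both jaws closed on it, while the gripper still holds or presses it (x of rod_blank in the frame of turning_tray between -0.007 and 0.007 m and y of rod_blank in the frame of turning_tray between 0.0265 and 0.0545 m and z of rod_blank in the frame of turning_tray below 0.012 m and value of joint each of jaw_near, jaw_far above 0.0008 m and contact force between the fingers and rod_blank above 1 N), for 0.1 s.
At the end, for the whole second after the job is handed in: Rod upright between both jaws (each open over 0.8 mm), long collet in the turning tray's well, wax tube in the socket, wedge in the carving tray's well, all on the tray floor (3.5 mm) and level or upright (0.12 rad), at rest (20 mm/s); short collet within 15 mm of its start (x of rod_blank in the frame of turning_tray between -0.006 and 0.006 m and y of rod_blank in the frame of turning_tray between 0.0275 and 0.0535 m and z of rod_blank in the frame of turning_tray between 0.003 and 0.0095 m and angle between each of rod_blank, long_collet, wedge, wax's own z axis and vertical below 0.12 rad and value of joint each of jaw_near, jaw_far above 0.0008 m and x of long_collet in the frame of turning_tray between -0.032 and 0.032 m and y of long_collet in the frame of turning_tray between -0.068 and 0.008 m and z of long_collet in the frame of turning_tray between 0.003 and 0.0095 m and x of wedge in the frame of carving_tray between -0.032 and 0.032 m and y of wedge in the frame of carving_tray between -0.068 and 0.008 m and z of wedge in the frame of carving_tray between 0.003 and 0.0095 m and x of wax in the frame of carving_tray between -0.014 and 0.014 m and y of wax in the frame of carving_tray between 0.0265 and 0.0545 m and z of wax in the frame of carving_tray between 0.003 and 0.0095 m and distance of short_collet from where it was at the start of the episode below 0.015 m and linear speed of each of rod_blank, long_collet, short_collet, wedge, wax below 0.02 m/s); the robot touches nothing.
It fails at once if the short collet is carried off or knocked away (more than 30 mm) (distance of short_collet from where it was at the start of the episode above 0.03 m).
It also fails if it takes over 88 s, if anything falls off the work surface, if the arm or the gripper's body presses on something with over 40 N, if the wrist force passes 120 N, or if a joint passes its speed limit or range.

## Working session

There is one attempt and no reset: what is moved stays moved. The work goes in short steps, Python scripts to look and compute and a tool call to move; the robot and the scene stay as the last step left them, time stands still between calls to the robot, and variables do not carry over. Pictures are saved under pics/ and viewed, at most 14 in all, crops included, and the job is handed in when it is done.

Besides the shell and the picture viewer there is one more tool, called after "Request:" by a JSON object that holds its "api" and its "payload". step_arm: Moves the arm, as the interface text tells. Its arguments: {"type":"object","properties":{"targets":{"type":"array"},"squeeze":{"type":"number"}},"required":["targets"]}

```bash
mkdir -p pics; cat > h.py <<'E'
import numpy as np,cv2
from station import ctrl
def grab(n,f):
    d=ctrl.get_image(n); cv2.imwrite('pics/'+f+'.png',d['img'][:,:,::-1]); np.save('pics/'+f+'.npy',{k:v for k,v in d.items()},allow_pickle=True); return d
def load(f): return np.load('pics/'+f+'.npy',allow_pickle=True).item()
def unproj(d,u,v,z):
    R=cv2.Rodrigues(np.array(d['rvec'],float))[0]; t=np.array(d['tvec'],float).ravel()
    r=R.T@np.array([(u-d['cx'])/d['fx'],(v-d['cy'])/d['fy'],1]); c=-R.T@t
    return c+r*(z-c[2])/r[2]
def proj(d,p):
    K=np.array([[d['fx'],0,d['cx']],[0,d['fy'],d['cy']],[0,0,1]],float)
    return cv2.projectPoints(np.array(p,float).reshape(-1,3),np.array(d['rvec'],float),np.array(d['tvec'],float),K,None)[0].reshape(-1,2)
E
python3 - <<'E'
from h import *
for n in ['scene','side','wrist']:
    d=grab(n,n+'0'); R=cv2.Rodrigues(np.array(d['rvec'],float))[0]
    print(n,d['fx'],-R.T@np.array(d['tvec']).ravel(),R[2])
o=ctrl.get_obs();print(o)
E
```

```text
scene 616.8421634690368 [ 0.07861805 -0.13088027  0.7605871 ] [ 0.48914708  0.15371593 -0.8585491 ]
side 557.7343833554406 [0.5034899  0.57849728 0.67524053] [-0.01295533 -0.65973144 -0.75138977]
wrist 372.8731653034269 [0.19545962 0.59775538 0.37227961] [ 0.26348002 -0.12516839 -0.95650988]
{'t': 0.15, 'q': array([ 1.01598539e+00,  5.31617646e-02,  1.61397788e+00,  2.28013445e-05,
        1.47601146e+00, -1.18990303e-01]), 'dq': array([ 0.0013547 , -0.00183198, -0.00581664,  0.00038667, -0.00056092,
       -0.00075329]), 'effort': array([ 1.75268651e-03, -3.94237912e+01, -3.70724559e+01, -7.11953112e-05,
        4.61615156e-03,  2.38039433e-05]), 'tool_pos': array([0.26357604, 0.56616523, 0.23037281]), 'tool_rot': array([-6.79067531e-01, -3.06677277e+00,  2.29821406e-03]), 'contact_force': array([ 0.60206837, -0.22438559,  0.015225  ]), 'wrist_torque': array([-0.03824613,  0.04219836,  0.02513425]), 'grip_force': 0.0, 'opening': 0.08549363074497034}
```

View pics/scene0.png

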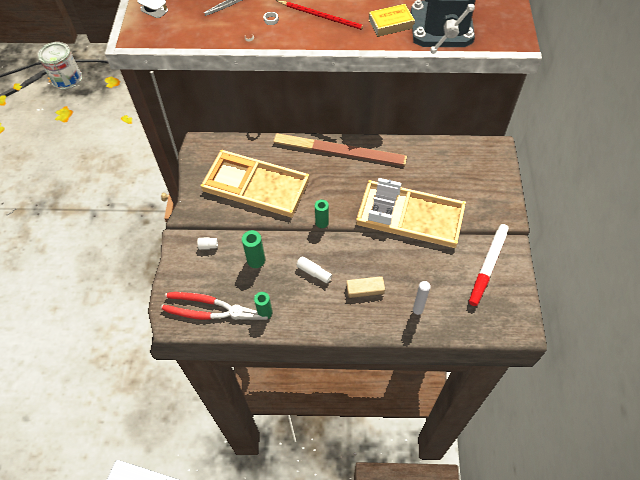

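View pics/side0.png

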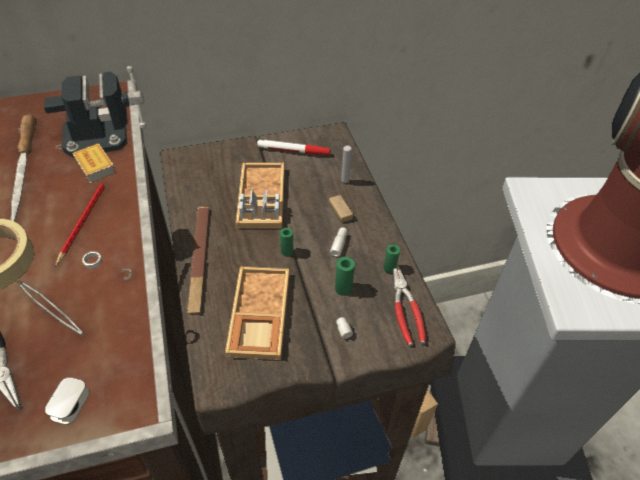

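Scene view: rod at (420,298), wedge (365,288), collets at (313,269) long and (207,243) short, green tubes at (254,250), (321,213), (263,304). Carving tray is at (255,183), turning tray at (410,212). Next is an enlarged crop to confirm which is which.

```bash
python3 - <<'E'
import cv2
a=cv2.imread('pics/scene0.png')[140:330,190:475]
cv2.imwrite('pics/c1.png',cv2.resize(a,None,fx=2.8,fy=2.8,interpolation=cv2.INTER_CUBIC))
a=cv2.imread('pics/side0.png')[135:365,220:420]
cv2.imwrite('pics/c2.png',cv2.resize(a,None,fx=2.6,fy=2.6,interpolation=cv2.INTER_CUBIC))
E
```

```text
(no output)
```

View pics/c1.png

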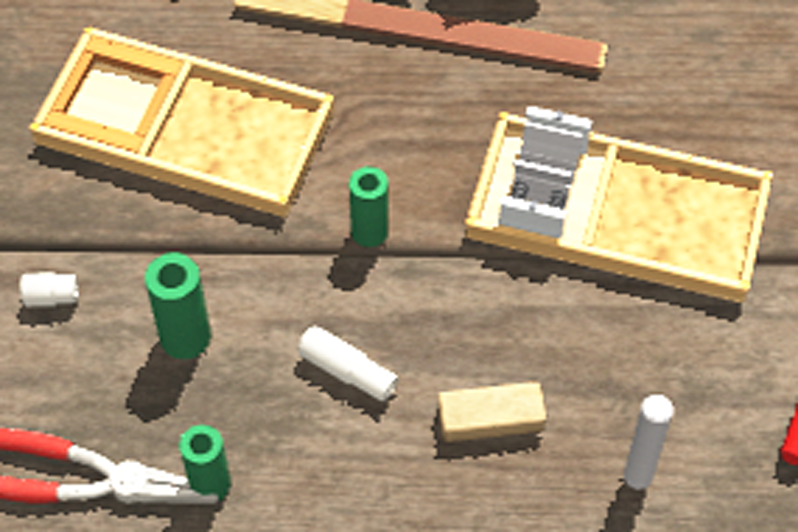

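View pics/c2.png

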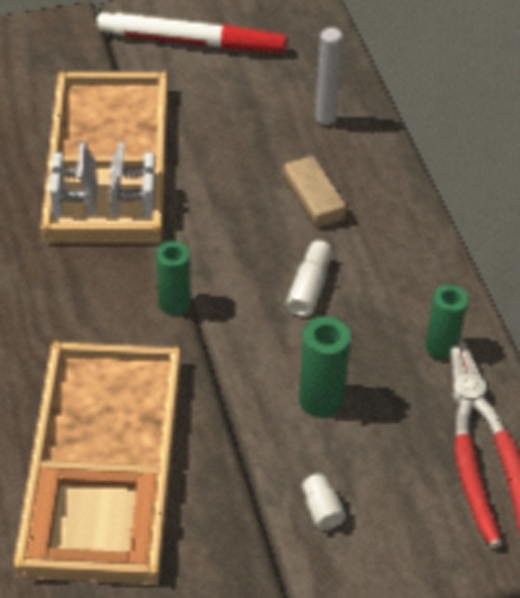

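Three green tubes: the one at scene (254,250) is clearly the thickest and tallest; the ones at (321,213) and (263,304) are smaller. White cylinders: (313,269) is the long collet, (207,243) the short. The grey upright at (420,298) is the rod; the marker is a lookalike.

```bash
python3 - <<'E'
from h import *
np.set_printoptions(precision=4,suppress=True)
S=load('scene0');D=load('side0')
f1=lambda x,y,z:unproj(S,(x+.5)/2.8-.5+190,(y+.5)/2.8-.5+140,z)[:2]
f2=lambda x,y,z:unproj(D,(x+.5)/2.6-.5+220,(y+.5)/2.6-.5+135,z)[:2]
print('rod',f1(656,408,.075),f2(331,35,.075),'bot',f1(638,484,0),f2(326,122,0))
print('wax',f1(173,275,.06),f2(327,335,.06))
print('small',f1(369,183,.045),f2(173,252,.045),f1(202,440,.045),f2(450,297,.045))
print('short',f1(49,290,.009),f2(323,503,.009))
print('coll',f1(313,340,.009),f1(387,384,.009),f2(319,247,.009),f2(299,302,.009))
w1=np.array([f1(*p,.014) for p in [(440,393),(541,383),(546,412),(444,431)]])
w2=np.array([f2(*p,.014) for p in [(285,163),(310,157),(345,205),(320,217)]])
for w in(w1,w2):print('wedge',w.mean(0),w.tolist())
def tray(n,P):
    P=np.array(P) # order: near-left(-x,+y), far-left(+x,+y), far-right(+x,-y), near-right(-x,-y)
    c=P.mean(0);ey=(P[0]+P[1]-P[2]-P[3])/2;ex=(P[1]+P[2]-P[0]-P[3])/2
    print(n,c,np.linalg.norm(ey),np.linalg.norm(ex),'yaw',np.arctan2(-ey[0],ey[1]),np.arctan2(ex[1],ex[0]),'sock',c+ey/np.linalg.norm(ey)*.0405,'well',c-ey/np.linalg.norm(ey)*.03)
tray('carv1',[f1(*p,.014) for p in [(33,126),(86,31),(332,97),(282,203)]])
tray('carv2',[f2(*p,.014) for p in [(155,570),(18,565),(57,345),(180,348)]])
tray('turn1',[f1(*p,.014) for p in [(467,226),(503,116),(770,175),(743,288)]])
tray('turn2',[f2(*p,.014) for p in [(162,232),(44,230),(60,75),(167,75)]])
print('jaws top', f1(555,118,.045),f1(533,206,.045), f2(85,150,.045),f2(119,150,.045))
E
```

```text
rod [ 0.4387 -0.1457] [ 0.4393 -0.1417] bot [ 0.4359 -0.1473] [ 0.4385 -0.1407]
wax [0.452  0.0875] [0.4506 0.0908]
small [0.5375 0.0164] [0.5364 0.0179] [0.3808 0.0494] [0.3783 0.0511]
short [0.4534 0.1607] [0.453  0.1647]
coll [0.463  0.0237] [ 0.4497 -0.0184] [ 0.4483 -0.0188] [0.4619 0.0254]
wedge [ 0.4507 -0.0713] [[0.44963011067525693, -0.04515906353880621], [0.468484790498041, -0.0907660979299131], [0.4539276635586274, -0.09677048682998932], [0.4305582169092775, -0.0523830519263172]]
wedge [ 0.4494 -0.0673] [[0.4679548242311817, -0.08706468550869406], [0.4516133435051896, -0.09269446887961841], [0.43100081717250627, -0.04994294240516406], [0.44713693876949867, -0.039509186315796585]]
carv1 [0.573  0.1317] 0.14349228844004483 0.07020251644619457 yaw -0.0547293025677057 -0.05939842864150616 sock [0.5752 0.1722] well [0.5713 0.1018]
carv2 [0.5716 0.1349] 0.14331413828182527 0.07056589063110488 yaw -0.060474513167876984 -0.03254778403097517 sock [0.574  0.1753] well [0.5698 0.105 ]
turn1 [ 0.5831 -0.1045] 0.14244121673975957 0.07190206603880137 yaw 0.014860873642018296 -0.012498164499835852 sock [ 0.5825 -0.064 ] well [ 0.5835 -0.1345]
turn2 [ 0.5825 -0.099 ] 0.14447478359096172 0.07289709528189775 yaw 0.011092523432644339 -0.003692259428917239 sock [ 0.582  -0.0585] well [ 0.5828 -0.129 ]
jaws top [ 0.6019 -0.0634] [ 0.5468 -0.0654] [ 0.5933 -0.0663] [ 0.5722 -0.0665]
```

Request:
{"api": "step_arm", "payload": {"targets": [{"travel": [0.28,-0.78,0],"angular": [0,0,-1],"gripper": 1},{"travel": [0.28,-0.78,0],"angular": [0,0,-1],"gripper": 1},{"travel": [0.28,-0.78,0],"angular": [0,0,-1],"gripper": 1},{"travel": [0.28,-0.78,0],"angular": [0,0,-1],"gripper": 1},{"travel": [0.28,-0.78,0],"angular": [0,0,-1],"gripper": 1},{"travel": [0.28,-0.78,0],"angular": [0,0,-1],"gripper": 1},{"travel": [0.28,-0.78,0],"angular": [0,0,-1],"gripper": 1},{"travel": [0.28,-0.78,0],"angular": [0,0,-1],"gripper": 1},{"travel": [0.28,-0.78,0],"angular": [0,0,-1],"gripper": 1},{"travel": [0.28,-0.78,0],"angular": [0,0,-1],"gripper": 1}], "squeeze": 60}}

```text
t: 1.15
tool_pos: [0.4319, 0.0965, 0.2313]
tool_rot: [1.801, 2.573, 0.001]
contact_force: [0.3, 0.8, -1.2]
opening: 0.0849
grip_force: 0.0
```

Request:
{"api": "step_arm", "payload": {"targets": [{"travel": [0.012,-0.4045,0],"angular": [0,0,-0.447],"gripper": 1},{"travel": [0.012,-0.4045,0],"angular": [0,0,-0.447],"gripper": 1},{"travel": [0.012,-0.4045,0],"angular": [0,0,-0.447],"gripper": 1},{"travel": [0.012,-0.4045,0],"angular": [0,0,-0.447],"gripper": 1},{"travel": [0.012,-0.4045,0],"angular": [0,0,-0.447],"gripper": 1},{"travel": [0.012,-0.4045,0],"angular": [0,0,-0.447],"gripper": 1},{"travel": [0.012,-0.4045,0],"angular": [0,0,-0.447],"gripper": 1},{"travel": [0.012,-0.4045,0],"angular": [0,0,-0.447],"gripper": 1}]}}

```text
t: 1.95
tool_pos: [0.4389, -0.1433, 0.231]
tool_rot: [-2.222, -2.22, -0.0]
contact_force: [0.8, 1.0, 0.3]
opening: 0.0855
grip_force: 0.0
```

```bash
python3 - <<'E'
from h import *
d=grab('wrist','w1');grab('scene','s1')
o=ctrl.get_obs();print(o['tool_pos'],o['tool_rot'],o['q'])
for p in [(.439,-.1437,.075),(.439,-.1437,0),(.582,-.0613,.045),list(o['tool_pos'])]:print(proj(d,p))
E
```

```text
[ 0.43910413 -0.14287832  0.23120384] [-2.22056271e+00 -2.22208071e+00 -3.17815843e-04] [-4.76118279e-01 -3.55385768e-01  1.97781839e+00  2.44518207e-04
  1.51925967e+00 -4.76814266e-01]
[[323.79659131 220.89587381]]
[[323.62050873 202.91418788]]
[[494.89385203 116.28196405]]
[[324.92667533 309.15701938]]
```

View pics/w1.png

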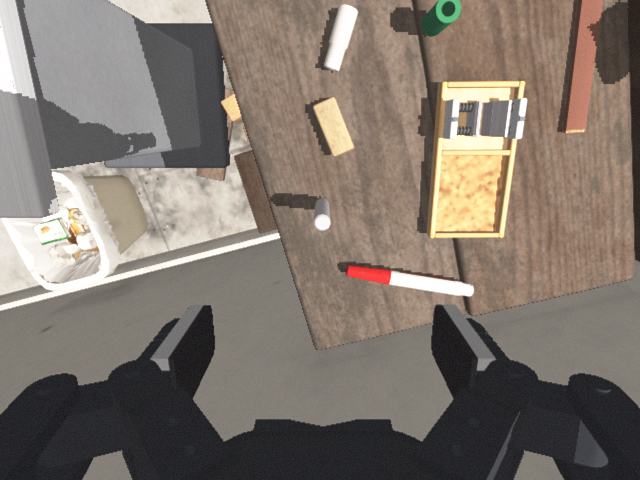

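Wrist view: rod top at (322,222), where predicted (324,221). The wrist camera agrees with the fused position, so I descend.

Request:
{"api": "step_arm", "payload": {"targets": [{"travel": [-0.001,0,-0.15],"angular": [0,0,0],"gripper": 1},{"travel": [-0.001,0,-0.25],"angular": [0,0,0],"gripper": 1},{"travel": [-0.001,0,-0.311],"angular": [0,0,0],"gripper": 1},{"travel": [-0.001,0,-0.311],"angular": [0,0,0],"gripper": 1},{"travel": [-0.001,0,-0.311],"angular": [0,0,0],"gripper": 1},{"travel": [-0.001,0,-0.311],"angular": [0,0,0],"gripper": 0.3},{"travel": [-0.001,0,-0.311],"angular": [0,0,0],"gripper": 0.1},{"travel": [-0.001,0,-0.311],"angular": [0,0,0],"gripper": 0},{"travel": [-0.001,0,-0.311],"angular": [0,0,0],"gripper": 0},{"travel": [-0.001,0,-0.311],"angular": [0,0,0],"gripper": 0}], "squeeze": 70}}

```text
t: 3.05
tool_pos: [0.4392, -0.1446, 0.046]
tool_rot: [2.222, 2.218, 0.001]
contact_force: [-2.2, 0.5, 14.6]
opening: 0.0126
grip_force: 43.4
```

Request:
{"api": "step_arm", "payload": {"targets": [{"travel": [0,0,0],"angular": [0,0,0],"gripper": 0},{"travel": [0,0,0],"angular": [0,0,0],"gripper": 0},{"travel": [0,0,0.05],"angular": [0,0,0],"gripper": 0},{"travel": [0,0,0.12],"angular": [0,0,0],"gripper": 0},{"travel": [0,0,0.18],"angular": [0,0,0],"gripper": 0},{"travel": [0.08,0.04,0.18],"angular": [0,0,0],"gripper": 0},{"travel": [0.14,0.07,0.18],"angular": [0,0,0],"gripper": 0},{"travel": [0.14,0.07,0.18],"angular": [0,0,0],"gripper": 0},{"travel": [0.14,0.07,0.18],"angular": [0,0,0],"gripper": 0}]}}

```text
t: 3.95
tool_pos: [0.5224, -0.1016, 0.152]
tool_rot: [-2.221, -2.22, 0.002]
contact_force: [0.5, 0.1, -1.1]
opening: 0.012
grip_force: 68.6
```

```bash
python3 - <<'E'
from h import *
d=grab('scene','s2');e=grab('side','e2');w=grab('wrist','w2')
o=ctrl.get_obs();print(o['tool_pos'],o['opening'],o['grip_force'],o['contact_force'])
p=o['tool_pos'];print(proj(d,p),proj(e,p))
def c(i,p,s):
    u,v=proj(i,p)[0].astype(int);a=i['img'][max(0,v-75):v+125,max(0,u-100):u+100,::-1];return cv2.resize(a,(400,400),interpolation=cv2.INTER_CUBIC)
cv2.imwrite('pics/c3.png',np.hstack([c(d,p,1),c(e,p,1)]))
E
```

```text
[ 0.52148411 -0.10241331  0.15216271] 0.011876937215963938 68.59190939809196 [-0.13643336 -0.52217378  0.09963095]
[[410.87374465 188.53475055]] [[296.54259894 124.95414457]]
```

View pics/c3.png

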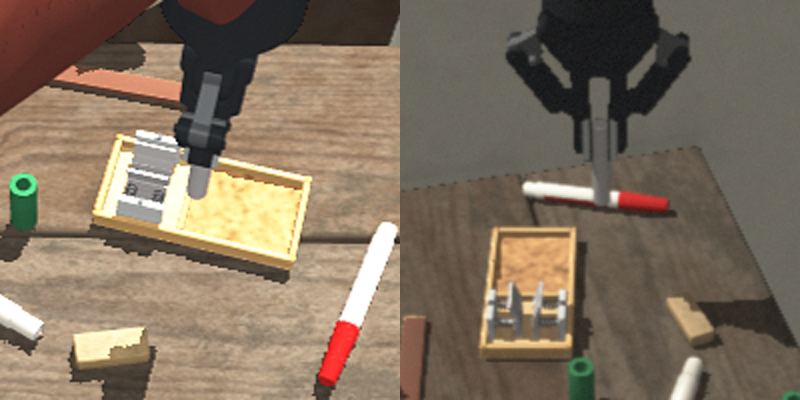

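Rod held upright: bottom end at scene (409,210), side (296,151). I compare it with the clip position in the same cameras.

```bash
python3 - <<'E'
from h import *
print(unproj(load('s2'),409,209,.107),unproj(load('e2'),296,150.5,.107))
S=load('scene0');D=load('side0');w=load('w1')
# clip plates corners for tray model check in wrist (tray origin guess)
for c in [(.5828,-.102)]:
  P=[(c[0]+x,c[1]+y,.014) for x,y in[(-.037,.073),(.037,.073),(.037,-.073),(-.037,-.073)]]
  print(proj(w,P))
E
```

```text
[ 0.52260543 -0.10481885  0.107     ] [ 0.52280146 -0.09685847  0.107     ]
[[443.69028886  78.95164236]
 [526.88773183  78.88668587]
 [503.74710682 236.29118427]
 [430.01656337 236.32541312]]
```

Request:
{"api": "step_arm", "payload": {"targets": [{"travel": [0.06,0.04,0],"angular": [0,0,0],"gripper": 0},{"travel": [0.1,0.068,0],"angular": [0,0,0],"gripper": 0},{"travel": [0.1,0.068,0],"angular": [0,0,0],"gripper": 0},{"travel": [0.1,0.068,-0.06],"angular": [0,0,0],"gripper": 0},{"travel": [0.1,0.068,-0.08],"angular": [0,0,0],"gripper": 0},{"travel": [0.1,0.068,-0.08],"angular": [0,0,0],"gripper": 0},{"travel": [0.1,0.068,-0.08],"angular": [0,0,0],"gripper": 0}], "squeeze": 80}}

```text
t: 4.8
tool_pos: [0.582, -0.0618, 0.105]
tool_rot: [-2.224, -2.219, 0.0]
contact_force: [0.7, -0.7, 0.1]
opening: 0.0113
grip_force: 78.2
```

```bash
python3 - <<'E'
from h import *
d=grab('scene','s3');e=grab('side','e3')
p=ctrl.get_obs()['tool_pos'];print(p)
def c(i,p,s):
    u,v=proj(i,p)[0].astype(int);a=i['img'][v-50:v+50,u-50:u+50,::-1];return cv2.resize(a,(400,400),interpolation=cv2.INTER_CUBIC)
cv2.imwrite('pics/c4.png',np.hstack([c(d,p,1),c(e,p,1)]))
E
```

```text
[ 0.5831202  -0.06190833  0.1063743 ]
```

View pics/c4.png

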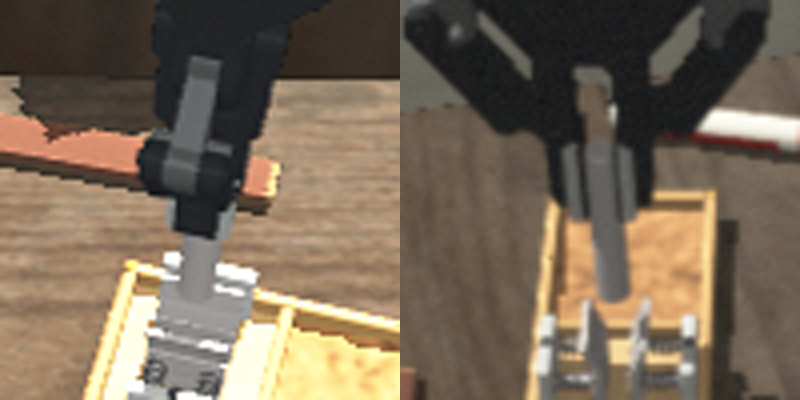

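Request:
{"api": "step_arm", "payload": {"targets": [{"travel": [0,0,-0.02],"angular": [0,0,0],"gripper": 0},{"travel": [0,0,-0.03],"angular": [0,0,0],"gripper": 0},{"travel": [0,0,-0.04],"angular": [0,0,0],"gripper": 0},{"travel": [0,0,-0.05],"angular": [0,0,0],"gripper": 0}], "squeeze": 100}}

```text
t: 5.3
tool_pos: [0.5829, -0.0614, 0.0745]
tool_rot: [2.222, 2.219, 0.001]
contact_force: [-0.1, -0.2, 4.0]
opening: 0.0113
grip_force: 98.1
```

Request:
{"api": "step_arm", "payload": {"targets": [{"travel": [0,0,-0.01],"angular": [0,0,0],"gripper": 0},{"travel": [0,0,-0.02],"angular": [0,0,0],"gripper": 0},{"travel": [0,0,-0.028],"angular": [0,0,0],"gripper": 0},{"travel": [0,0,-0.034],"angular": [0,0,0],"gripper": 0},{"travel": [0,0,-0.036],"angular": [0,0,0],"gripper": 0},{"travel": [0,0,-0.036],"angular": [0,0,0],"gripper": 0}]}}

```text
t: 5.9
tool_pos: [0.5821, -0.0613, 0.0526]
tool_rot: [-2.223, -2.219, 0.001]
contact_force: [1.0, -0.4, 0.2]
opening: 0.0109
grip_force: 97.8
```

Request:
{"api": "step_arm", "payload": {"targets": [{"travel": [0,0,-0.002],"angular": [0,0,0],"gripper": 0},{"travel": [0,0,-0.004],"angular": [0,0,0],"gripper": 0},{"travel": [0,0,-0.004],"angular": [0,0,0],"gripper": 0}]}}

```text
t: 6.2
tool_pos: [0.5827, -0.0614, 0.0523]
tool_rot: [-2.223, -2.22, 0.0]
contact_force: [-3.0, 1.0, 9.1]
opening: 0.0115
grip_force: 99.3
```

```bash
python3 - <<'E'
from h import *
d=grab('scene','s4');e=grab('side','e4')
o=ctrl.get_obs();p=o['tool_pos'];print(p,o['contact_force'])
def c(i,p,s):
    u,v=proj(i,p)[0].astype(int);a=i['img'][v-50:v+50,u-50:u+50,::-1];return cv2.resize(a,(400,400),interpolation=cv2.INTER_CUBIC)
cv2.imwrite('pics/c5.png',np.hstack([c(d,p,1),c(e,p,1)]))
E
```

```text
[ 0.58264337 -0.06137836  0.05227806] [-3.56131987  0.80349219  8.87835992]
```

View pics/c5.png

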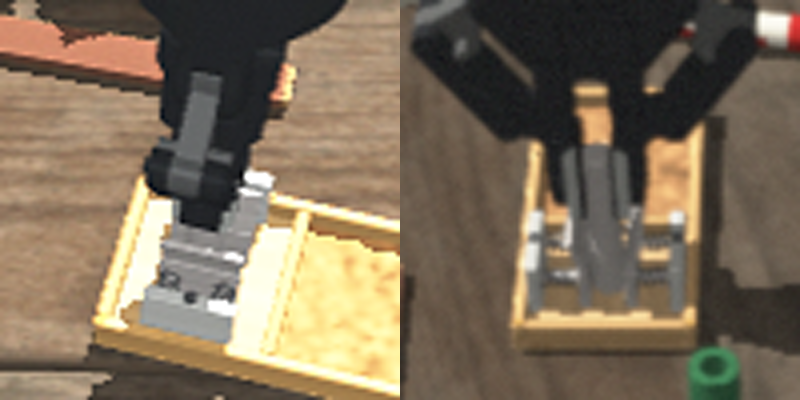

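Request:
{"api": "step_arm", "payload": {"targets": [{"travel": [0,0,-0.002],"angular": [0,0,0],"gripper": 0},{"travel": [0,0,-0.003],"angular": [0,0,0],"gripper": 0},{"travel": [0,0,-0.003],"angular": [0,0,0],"gripper": 0}]}}

```text
t: 6.6
tool_pos: [0.583, -0.0615, 0.0522]
tool_rot: [-2.223, -2.22, 0.001]
contact_force: [-7.3, 1.4, 16.2]
opening: 0.0111
grip_force: 100.4
```

Request:
{"api": "step_arm", "payload": {"targets": [{"travel": [0,0,0.004],"angular": [0,0,0],"gripper": 0},{"travel": [0,0,0.004],"angular": [0,0,0],"gripper": 0.2},{"travel": [0,0,0.004],"angular": [0,0,0],"gripper": 0.35},{"travel": [0,0,0.004],"angular": [0,0,0],"gripper": 0.5},{"travel": [0,0,0.004],"angular": [0,0,0],"gripper": 0.7},{"travel": [0,0,0.05],"angular": [0,0,0],"gripper": 0.8},{"travel": [0,0,0.12],"angular": [0,0,0],"gripper": 0.8},{"travel": [0,0,0.19],"angular": [0,0,0],"gripper": 0.8},{"travel": [0,0,0.19],"angular": [0,0,0],"gripper": 0.8},{"travel": [0,0,0.19],"angular": [0,0,0],"gripper": 0.8}]}}

```text
t: 7.6
tool_pos: [0.5833, -0.0615, 0.1644]
tool_rot: [2.221, 2.218, 0.002]
contact_force: [-0.5, 1.1, -0.3]
opening: 0.0683
grip_force: 0.0
```

```bash
python3 - <<'E'
from h import *
d=grab('scene','s5');e=grab('side','e5');w=grab('wrist','w5')
o=ctrl.get_obs();print(o['tool_pos'],o['contact_force'])
P=[.5825,-.0615,.081]
def c(i):
    u,v=proj(i,P)[0].astype(int);v=max(v,40);print(u,v);a=i['img'][v-40:v+60,u-50:u+50,::-1];return cv2.resize(a,(400,400),interpolation=cv2.INTER_CUBIC)
cv2.imwrite('pics/c6.png',np.hstack([c(d),c(e)]))
for i in(d,e,w):print(proj(i,P),proj(i,[.5825,-.0615,.006]))
E
```

```text
[ 0.58115396 -0.06104357  0.16060287] [-0.25400381  0.71125556 -0.12898489]
385 177
257 177
[[385.27868206 177.00360968]] [[381.46771258 207.58598158]]
[[257.43695728 177.98759957]] [[260.38599697 211.3510594 ]]
[[325.91550758 250.23961513]] [[325.41109407 221.11932403]]
```

View pics/c6.png

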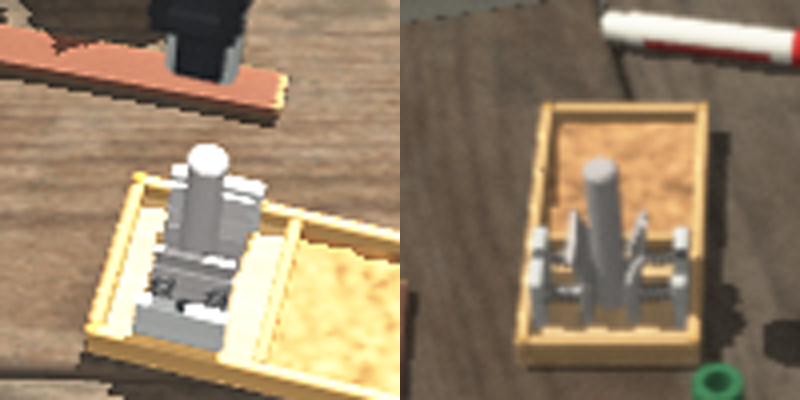

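Rod stands upright at scene (387,177), side (257,179), within 2 px of where a seated rod would be. Next, the wax.

Request:
{"api": "step_arm", "payload": {"targets": [{"travel": [-0.06,0.07,0],"angular": [0,0,0],"gripper": 0.8},{"travel": [-0.12,0.14,0],"angular": [0,0,0],"gripper": 0.8},{"travel": [-0.18,0.21,0],"angular": [0,0,0],"gripper": 0.8},{"travel": [-0.2175,0.251,0],"angular": [0,0,0],"gripper": 0.8},{"travel": [-0.2175,0.251,0],"angular": [0,0,0],"gripper": 0.8},{"travel": [-0.2175,0.251,0],"angular": [0,0,0],"gripper": 0.8},{"travel": [-0.2175,0.251,0],"angular": [0,0,0],"gripper": 0.8}], "squeeze": 40}}

```text
t: 8.45
tool_pos: [0.452, 0.0888, 0.1621]
tool_rot: [-2.223, -2.219, 0.002]
contact_force: [0.7, -0.6, 0.3]
opening: 0.0685
grip_force: 0.0
```

```bash
python3 - <<'E'
from h import *
w=grab('wrist','w6')
o=ctrl.get_obs();print(o['tool_pos'])
h=cv2.cvtColor(w['img'],cv2.COLOR_RGB2HSV);m=cv2.inRange(h,(45,100,40),(85,255,255))
n,l,s,c=cv2.connectedComponentsWithStats(m)
for i in range(1,n):
    if s[i,4]>60:print(s[i],c[i])
for p in [(.4513,.089,.06),(.4513,.089,0),(.456,.003,.009),(.450,-.069,.014),(.453,.163,.009)]:print(proj(w,p))
P=[(.5722+x*np.cos(-.055)-y*np.sin(-.055),.1333+x*np.sin(-.055)+y*np.cos(-.055),.014) for x,y in[(-.037,.073),(.037,.073),(.037,-.073),(-.037,-.073)]]
print(proj(w,P))
E
```

```text
[0.45227438 0.08856783 0.16234477]
[ 302  204   37   53 1513] [320.23265036 230.92002644]
[212 252  36  43 950] [229.60631579 273.56105263]
[407 287  31  23 198] [419.15151515 293.7020202 ]
[[322.96612905 239.06507937]]
[[323.00448225 218.23555039]]
[[328.49311879 315.43928041]]
[[321.89106247 387.76153005]]
[[325.07440051 125.97093395]]
[[446.86209717  58.99132142]
 [550.25435904  65.0154097 ]
 [509.34774099 258.04368352]
 [420.19348866 253.51750438]]
```

View pics/w6.png

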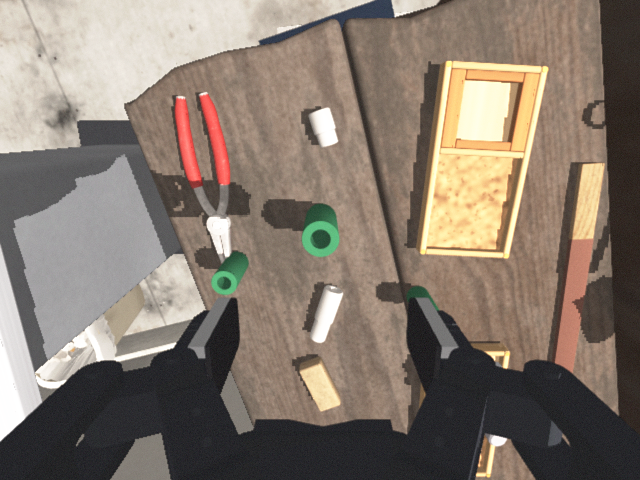

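Wrist view: largest tube's top at (320,240), predicted (323,239). The collets, wedge and carving tray corners are also within about 4 px of prediction. Descend on the wax.

Request:
{"api": "step_arm", "payload": {"targets": [{"travel": [-0.003,0,-0.08],"angular": [0,0,0],"gripper": 0.8},{"travel": [-0.003,0,-0.16],"angular": [0,0,0],"gripper": 0.8},{"travel": [-0.003,0,-0.22],"angular": [0,0,0],"gripper": 0.8},{"travel": [-0.003,0,-0.22],"angular": [0,0,0],"gripper": 0.8},{"travel": [-0.003,0,-0.22],"angular": [0,0,0],"gripper": 0.8},{"travel": [-0.003,0,-0.22],"angular": [0,0,0],"gripper": 0.4},{"travel": [-0.003,0,-0.22],"angular": [0,0,0],"gripper": 0.2},{"travel": [-0.003,0,-0.22],"angular": [0,0,0],"gripper": 0.1},{"travel": [-0.003,0,-0.22],"angular": [0,0,0],"gripper": 0},{"travel": [-0.003,0,-0.22],"angular": [0,0,0],"gripper": 0}]}}

```text
t: 9.5
tool_pos: [0.4518, 0.0893, 0.033]
tool_rot: [2.221, 2.218, 0.004]
contact_force: [-0.7, -0.2, 6.6]
opening: 0.0245
grip_force: 39.6
```

Request:
{"api": "step_arm", "payload": {"targets": [{"travel": [0,0,0],"angular": [0,0,0],"gripper": 0},{"travel": [0,0,0.05],"angular": [0,0,0],"gripper": 0},{"travel": [0,0,0.12],"angular": [0,0,0],"gripper": 0},{"travel": [0.06,0.04,0.12],"angular": [0,0,0],"gripper": 0},{"travel": [0.12,0.08,0.12],"angular": [0,0,0],"gripper": 0},{"travel": [0.18,0.12,0.12],"angular": [0,0,0],"gripper": 0},{"travel": [0.204,0.141,0.12],"angular": [0,0,0],"gripper": 0},{"travel": [0.204,0.141,0.12],"angular": [0,0,0],"gripper": 0},{"travel": [0.204,0.141,0.12],"angular": [0,0,0],"gripper": 0},{"travel": [0.204,0.141,0.08],"angular": [0,0,0],"gripper": 0}]}}

```text
t: 10.5
tool_pos: [0.5746, 0.1739, 0.0824]
tool_rot: [2.22, 2.217, 0.009]
contact_force: [0.6, 0.8, -1.4]
opening: 0.0247
grip_force: 39.6
```

Request:
{"api": "step_arm", "payload": {"targets": [{"travel": [0,0,-0.03],"angular": [0,0,0],"gripper": 0},{"travel": [0,0,-0.05],"angular": [0,0,0],"gripper": 0},{"travel": [0,0,-0.06],"angular": [0,0,0],"gripper": 0},{"travel": [0,0,-0.067],"angular": [0,0,0],"gripper": 0},{"travel": [0,0,-0.067],"angular": [0,0,0],"gripper": 0}]}}

```text
t: 11.0
tool_pos: [0.573, 0.1738, 0.0396]
tool_rot: [2.223, 2.219, 0.001]
contact_force: [-0.6, -0.3, -0.8]
opening: 0.0249
grip_force: 39.6
```

Request:
{"api": "step_arm", "payload": {"targets": [{"travel": [0,0,-0.003],"angular": [0,0,0],"gripper": 0},{"travel": [0,0,-0.003],"angular": [0,0,0],"gripper": 0}]}}

```text
t: 11.2
tool_pos: [0.5735, 0.174, 0.0391]
tool_rot: [2.222, 2.219, 0.002]
contact_force: [-3.1, -0.7, 6.3]
opening: 0.0248
grip_force: 40.7
```

Request:
{"api": "step_arm", "payload": {"targets": [{"travel": [0,0,0.002],"angular": [0,0,0],"gripper": 0.3},{"travel": [0,0,0.002],"angular": [0,0,0],"gripper": 0.45},{"travel": [0,0,0.002],"angular": [0,0,0],"gripper": 0.6},{"travel": [0,0,0.002],"angular": [0,0,0],"gripper": 0.7},{"travel": [0,0,0.06],"angular": [0,0,0],"gripper": 0.7},{"travel": [0,0,0.13],"angular": [0,0,0],"gripper": 0.7},{"travel": [0,0,0.2],"angular": [0,0,0],"gripper": 0.7},{"travel": [0,0,0.2],"angular": [0,0,0],"gripper": 0.7}]}}

```text
t: 12.0
tool_pos: [0.5769, 0.1747, 0.1651]
tool_rot: [2.217, 2.214, 0.017]
contact_force: [0.9, 0.7, 1.0]
opening: 0.0599
grip_force: 0.0
```

Request:
{"api": "step_arm", "payload": {"targets": [{"travel": [-0.05,-0.07,0],"angular": [0,0,-0.2],"gripper": 0.6},{"travel": [-0.1,-0.14,0],"angular": [0,0,-0.39],"gripper": 0.6},{"travel": [-0.15,-0.21,0],"angular": [0,0,-0.39],"gripper": 0.6},{"travel": [-0.195,-0.279,0],"angular": [0,0,-0.39],"gripper": 0.6},{"travel": [-0.195,-0.279,0],"angular": [0,0,-0.39],"gripper": 0.6},{"travel": [-0.195,-0.279,0],"angular": [0,0,-0.39],"gripper": 0.6},{"travel": [-0.195,-0.279,0],"angular": [0,0,-0.39],"gripper": 0.6}]}}

```text
t: 12.7
tool_pos: [0.456, 0.0069, 0.1569]
tool_rot: [-2.535, -1.855, -0.001]
contact_force: [-0.3, -0.3, -0.2]
opening: 0.0511
grip_force: 0.0
```

```bash
python3 - <<'E'
from h import *
w=grab('wrist','w7');s=grab('scene','s7');e=grab('side','e7')
o=ctrl.get_obs();print(o['tool_pos'],o['tool_rot'])
def blob(w,lo,hi,p,z,amin=200):
    h=cv2.cvtColor(w['img'],cv2.COLOR_RGB2HSV);m=cv2.inRange(h,lo,hi);n,l,st,c=cv2.connectedComponentsWithStats(m)
    g=proj(w,p)[0];i=min((i for i in range(1,n) if st[i,4]>amin),key=lambda i:np.hypot(*(c[i]-g)))
    ys,xs=np.where(l==i);Q=np.array([unproj(w,x,y,z)[:2] for x,y in zip(xs,ys)],np.float32)
    (cx,cy),(a,b),an=cv2.minAreaRect(Q*1000);print(st[i],c[i],g,'rect',cx,cy,a,b,an)
blob(w,(0,0,170),(180,60,255),(.456,.003,.009),.009)
blob(w,(10,50,120),(30,190,255),(.450,-.069,.014),.014)
def c(i,P):
    u,v=proj(i,P)[0].astype(int);a=i['img'][v-50:v+50,u-50:u+50,::-1];return cv2.resize(a,(400,400),interpolation=cv2.INTER_CUBIC)
P=[.5745,.174,.04]
cv2.imwrite('pics/c7.png',np.vstack([np.hstack([c(s,P),c(e,P)])[:, :],]))
a=w['img'][:,:,::-1];cv2.imwrite('pics/c7.png',np.hstack([cv2.resize(a[180:420,220:420],(500,600)),cv2.resize(np.vstack([c(s,P),c(e,P)]),(300,600))]))
E
```

```text
[0.45610858 0.00740101 0.156889  ] [-2.53377069e+00 -1.85677708e+00 -1.72355328e-05]
[ 312  194   21   66 1189] [321.95206056 225.27165685] [325.02554217 227.07964858] rect 453.66217041015625 3.5050487518310547 54.151790618896484 15.99162769317627 72.79798126220703
[   55     0   402   420 70098] [272.55282604 181.04171303] [343.88673302 308.95816075] rect 437.146240234375 11.092620849609375 164.51002502441406 405.17236328125 15.299910545349121
```

View pics/c7.png

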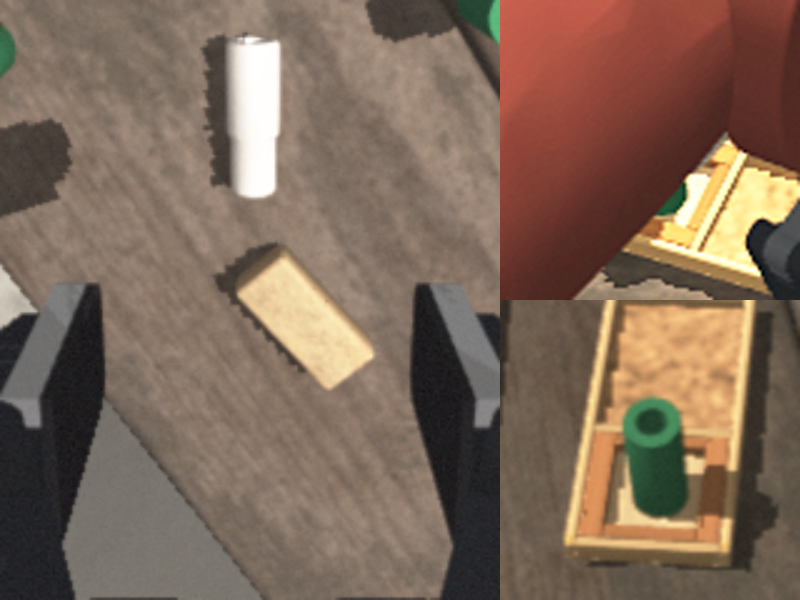

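Side crop: the wax stands upright in the socket. Wrist crop: the collet is aligned between the fingers with its thick end up at (322,225). Descend on it.

Request:
{"api": "step_arm", "payload": {"targets": [{"travel": [0,0.002,-0.08],"angular": [0,0,0],"gripper": 0.6},{"travel": [0,0.002,-0.16],"angular": [0,0,0],"gripper": 0.6},{"travel": [0,0.002,-0.22],"angular": [0,0,0],"gripper": 0.6},{"travel": [0,0.002,-0.25],"angular": [0,0,0],"gripper": 0.6},{"travel": [0,0.002,-0.252],"angular": [0,0,0],"gripper": 0.6},{"travel": [0,0.002,-0.252],"angular": [0,0,0],"gripper": 0.3},{"travel": [0,0.002,-0.252],"angular": [0,0,0],"gripper": 0.15},{"travel": [0,0.002,-0.252],"angular": [0,0,0],"gripper": 0},{"travel": [0,0.002,-0.252],"angular": [0,0,0],"gripper": 0},{"travel": [0,0.002,-0.252],"angular": [0,0,0],"gripper": 0}], "squeeze": 40}}

```text
t: 13.85
tool_pos: [0.4574, 0.0076, 0.0077]
tool_rot: [2.534, 1.853, 0.005]
contact_force: [0.2, 0.5, 6.6]
opening: 0.0156
grip_force: 41.1
```

Request:
{"api": "step_arm", "payload": {"targets": [{"travel": [0,0,0.06],"angular": [0,0,0],"gripper": 0},{"travel": [0,0,0.14],"angular": [0,0,0],"gripper": 0},{"travel": [0,0,0.22],"angular": [0,0,0],"gripper": 0},{"travel": [0,0,0.25],"angular": [0,0,0],"gripper": 0},{"travel": [0.06,-0.06,0.25],"angular": [0,0,-0.19],"gripper": 0},{"travel": [0.12,-0.12,0.25],"angular": [0,0,-0.38],"gripper": 0},{"travel": [0.17,-0.18,0.25],"angular": [0,0,-0.57],"gripper": 0},{"travel": [0.218,-0.238,0.25],"angular": [0,0,-0.76],"gripper": 0},{"travel": [0.218,-0.238,0.25],"angular": [0,0,-0.8],"gripper": 0}]}}

```text
t: 14.75
tool_pos: [0.5884, -0.1393, 0.1552]
tool_rot: [2.987, 0.969, -0.0]
contact_force: [-0.1, -0.0, -1.2]
opening: 0.0157
grip_force: 40.3
```

Request:
{"api": "step_arm", "payload": {"targets": [{"travel": [0,0,0],"angular": [0,0,-0.19],"gripper": 0},{"travel": [0,0,0],"angular": [0,0,-0.38],"gripper": 0},{"travel": [0,0,0],"angular": [0,0,-0.57],"gripper": 0},{"travel": [0,0,0],"angular": [0,0,-0.76],"gripper": 0},{"travel": [0,0,0],"angular": [0,0,-0.8],"gripper": 0},{"travel": [0,0,0],"angular": [0,0,-0.8],"gripper": 0}]}}

```text
t: 15.35
tool_pos: [0.5861, -0.1352, 0.1556]
tool_rot: [-3.142, -0.01, 0.0]
contact_force: [-0.1, 0.4, -0.2]
opening: 0.0158
grip_force: 40.3
```

```bash
python3 - <<'E'
from h import *
s=grab('scene','s8');e=grab('side','e8');o=ctrl.get_obs();P=o['tool_pos'];print(P,o['tool_rot'],o['opening'],o['q'])
def c(i):
    u,v=proj(i,P)[0].astype(int);v=max(v,65);a=i['img'][v-65:v+65,u-65:u+65,::-1];return cv2.resize(a,(400,400),interpolation=cv2.INTER_CUBIC)
cv2.imwrite('pics/c8.png',np.hstack([c(s),c(e)]))
E
```

```text
[ 0.58614421 -0.13514555  0.15567624] [ 3.14154604e+00  1.12328440e-02 -2.64996585e-04] 0.015781623566324895 [-3.50236527e-01  5.51039819e-02  1.73932523e+00 -8.54571060e-05
  1.34731251e+00  1.21342762e+00]
```

View pics/c8.png

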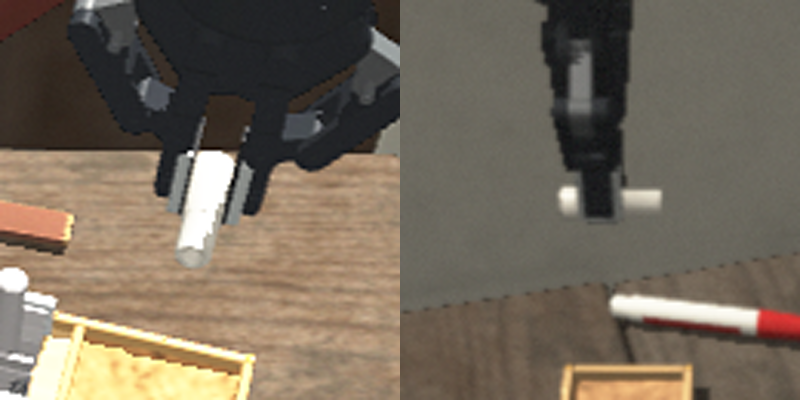

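Scene/side crop: the collet is level in the fingers, thick end toward +x and about 5 mm off centre as planned. Lower it into the turning well.

Request:
{"api": "step_arm", "payload": {"targets": [{"travel": [0.002,-0.005,-0.07],"angular": [0,0,0],"gripper": 0},{"travel": [0.002,-0.005,-0.14],"angular": [0,0,0],"gripper": 0},{"travel": [0.002,-0.005,-0.19],"angular": [0,0,0],"gripper": 0},{"travel": [0.002,-0.005,-0.22],"angular": [0,0,0],"gripper": 0},{"travel": [0.002,-0.005,-0.234],"angular": [0,0,0],"gripper": 0},{"travel": [0.002,-0.005,-0.236],"angular": [0,0,0],"gripper": 0},{"travel": [0.002,-0.005,-0.236],"angular": [0,0,0],"gripper": 0}]}}

```text
t: 16.15
tool_pos: [0.5881, -0.1384, 0.0148]
tool_rot: [3.141, 0.011, 0.002]
contact_force: [-0.2, -0.8, 0.1]
opening: 0.0153
grip_force: 40.3
```

Request:
{"api": "step_arm", "payload": {"targets": [{"travel": [0,0,-0.003],"angular": [0,0,0],"gripper": 0},{"travel": [0,0,-0.003],"angular": [0,0,0],"gripper": 0}]}}

```text
t: 16.35
tool_pos: [0.5885, -0.1385, 0.0137]
tool_rot: [3.141, 0.01, 0.003]
contact_force: [-1.4, 0.5, 4.4]
opening: 0.0157
grip_force: 40.8
```

Request:
{"api": "step_arm", "payload": {"targets": [{"travel": [0,0,0],"angular": [0,0,0],"gripper": 0.25},{"travel": [0,0,0],"angular": [0,0,0],"gripper": 0.3},{"travel": [0,0,0],"angular": [0,0,0],"gripper": 0.3},{"travel": [0,0,0.03],"angular": [0,0,0],"gripper": 0.3},{"travel": [0,0,0.09],"angular": [0,0,0],"gripper": 0.3},{"travel": [0,0,0.16],"angular": [0,0,0],"gripper": 0.3},{"travel": [0,0,0.24],"angular": [0,0,0],"gripper": 0.5},{"travel": [0,0,0.24],"angular": [0,0,0],"gripper": 0.5}]}}

```text
t: 17.15
tool_pos: [0.5921, -0.1398, 0.1654]
tool_rot: [3.136, 0.01, 0.022]
contact_force: [0.1, 0.4, 0.3]
opening: 0.0426
grip_force: 0.0
```

Request:
{"api": "step_arm", "payload": {"targets": [{"travel": [-0.06,0.03,0],"angular": [0,0,-0.18],"gripper": 0.6},{"travel": [-0.12,0.06,0],"angular": [0,0,-0.36],"gripper": 0.6},{"travel": [-0.18,0.09,0],"angular": [0,0,-0.54],"gripper": 0.6},{"travel": [-0.23,0.115,0],"angular": [0,0,-0.72],"gripper": 0.6},{"travel": [-0.23,0.115,0],"angular": [0,0,-0.72],"gripper": 0.6}]}}

```text
t: 17.65
tool_pos: [0.4463, -0.0674, 0.1545]
tool_rot: [-3.019, 0.867, 0.004]
contact_force: [0.7, 0.6, -0.1]
opening: 0.0512
grip_force: 0.0
```

Request:
{"api": "step_arm", "payload": {"targets": [{"travel": [0,0,0],"angular": [0,0,-0.18],"gripper": 0.6},{"travel": [0,0,0],"angular": [0,0,-0.36],"gripper": 0.6},{"travel": [0,0,0],"angular": [0,0,-0.54],"gripper": 0.6},{"travel": [0,0,0],"angular": [0,0,-0.72],"gripper": 0.6},{"travel": [0,0,0],"angular": [0,0,-0.72],"gripper": 0.6},{"travel": [0,0,0],"angular": [0,0,-0.72],"gripper": 0.6}]}}

```text
t: 18.25
tool_pos: [0.4499, -0.0694, 0.1562]
tool_rot: [2.661, -1.67, -0.0]
contact_force: [0.1, -0.0, -0.2]
opening: 0.0509
grip_force: 0.0
```

```bash
python3 - <<'E'
from h import *
w=grab('wrist','w9');e=grab('side','e9')
o=ctrl.get_obs();print(o['tool_pos'],o['tool_rot'],o['q'])
h=cv2.cvtColor(w['img'],cv2.COLOR_RGB2HSV)
g=proj(w,(.450,-.069,.014))[0];print(g,h[int(g[1]),int(g[0])])
P=[.5825,-.11,.03];u,v=proj(e,P)[0].astype(int)
a=cv2.resize(e['img'][v-65:v+65,u-65:u+65,::-1],(400,400),interpolation=cv2.INTER_CUBIC)
u,v=g.astype(int);print(u,v)
b=w['img'][v-80:v+80,u-80:u+80,::-1];b=cv2.resize(b,(400,400),interpolation=cv2.INTER_CUBIC);cv2.imwrite('pics/c9.png',np.hstack([b,a]))
E
```

```text
[ 0.4497413  -0.06926956  0.15620793] [ 2.65975368e+00 -1.67180754e+00 -4.98324767e-05] [-3.16581190e-01 -3.15827164e-01  2.07393801e+00 -5.10063988e-05
  1.38352701e+00  2.37653118e+00]
[321.35537044 224.7821649 ] [ 20  76 243]
321 224
```

View pics/c9.png

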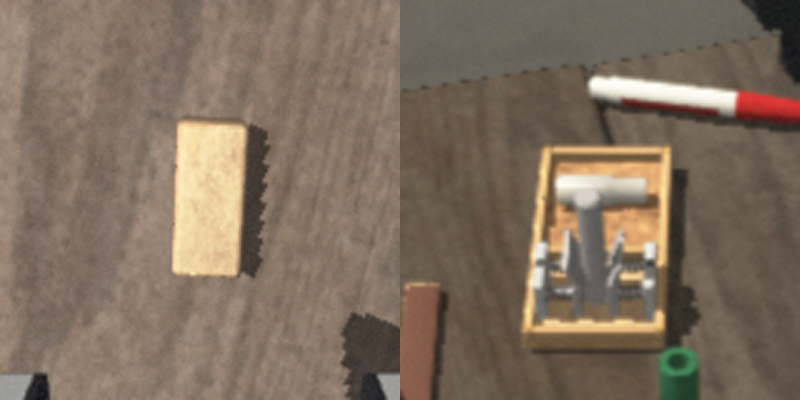

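Wrist crop: the wedge is lined up between the fingers, about 3 mm off in the closing direction, which closing will correct. Side crop: the collet lies flat in the well and the rod is upright. Descend on the wedge.

Request:
{"api": "step_arm", "payload": {"targets": [{"travel": [0,0,-0.08],"angular": [0,0,0],"gripper": 0.6},{"travel": [0,0,-0.16],"angular": [0,0,0],"gripper": 0.6},{"travel": [0,0,-0.22],"angular": [0,0,0],"gripper": 0.6},{"travel": [0,0,-0.25],"angular": [0,0,0],"gripper": 0.6},{"travel": [0,0,-0.253],"angular": [0,0,0],"gripper": 0.6},{"travel": [0,0,-0.253],"angular": [0,0,0],"gripper": 0.4},{"travel": [0,0,-0.253],"angular": [0,0,0],"gripper": 0.2},{"travel": [0,0,-0.253],"angular": [0,0,0],"gripper": 0},{"travel": [0,0,-0.253],"angular": [0,0,0],"gripper": 0},{"travel": [0,0,-0.253],"angular": [0,0,0],"gripper": 0}]}}

```text
t: 19.35
tool_pos: [0.4512, -0.0697, 0.0064]
tool_rot: [-2.657, 1.674, -0.006]
contact_force: [-0.4, 0.1, 6.3]
opening: 0.0207
grip_force: 40.8
```

Request:
{"api": "step_arm", "payload": {"targets": [{"travel": [0,0,0.06],"angular": [0,0,0],"gripper": 0},{"travel": [0,0,0.14],"angular": [0,0,0],"gripper": 0},{"travel": [0,0,0.22],"angular": [0,0,0],"gripper": 0},{"travel": [0,0,0.25],"angular": [0,0,0],"gripper": 0},{"travel": [0.05,0.06,0.25],"angular": [0,0,0.17],"gripper": 0},{"travel": [0.1,0.12,0.25],"angular": [0,0,0.34],"gripper": 0},{"travel": [0.15,0.19,0.25],"angular": [0,0,0.51],"gripper": 0},{"travel": [0.2,0.25,0.25],"angular": [0,0,0.68],"gripper": 0},{"travel": [0.2,0.2825,0.25],"angular": [0,0,0.68],"gripper": 0}]}}

```text
t: 20.25
tool_pos: [0.5717, 0.1031, 0.1544]
tool_rot: [-3.007, 0.907, -0.001]
contact_force: [-0.6, 0.1, 0.2]
opening: 0.0207
grip_force: 40.0
```

Request:
{"api": "step_arm", "payload": {"targets": [{"travel": [0,0,0],"angular": [0,0,0.17],"gripper": 0},{"travel": [0,0,0],"angular": [0,0,0.34],"gripper": 0},{"travel": [0,0,0],"angular": [0,0,0.51],"gripper": 0},{"travel": [0,0,0],"angular": [0,0,0.68],"gripper": 0},{"travel": [0,0,0],"angular": [0,0,0.68],"gripper": 0},{"travel": [0,0,0],"angular": [0,0,0.68],"gripper": 0}]}}

```text
t: 20.85
tool_pos: [0.5694, 0.1004, 0.1545]
tool_rot: [-3.14, 0.093, 0.0]
contact_force: [-0.3, 0.7, -0.9]
opening: 0.0206
grip_force: 40.0
```

Request:
{"api": "step_arm", "payload": {"targets": [{"travel": [0,0,-0.07],"angular": [0,0,0],"gripper": 0},{"travel": [0,0,-0.14],"angular": [0,0,0],"gripper": 0},{"travel": [0,0,-0.19],"angular": [0,0,0],"gripper": 0},{"travel": [0,0,-0.2],"angular": [0,0,0],"gripper": 0},{"travel": [0,0,-0.2],"angular": [0,0,0],"gripper": 0},{"travel": [0,0,-0.2],"angular": [0,0,0],"gripper": 0}]}}

```text
t: 21.45
tool_pos: [0.5712, 0.1004, 0.0367]
tool_rot: [-3.14, 0.09, -0.005]
contact_force: [0.5, 0.9, -0.2]
opening: 0.0208
grip_force: 40.0
```

Request:
{"api": "step_arm", "payload": {"targets": [{"travel": [0,0,-0.015],"angular": [0,0,0],"gripper": 0},{"travel": [0,0,-0.028],"angular": [0,0,0],"gripper": 0},{"travel": [0,0,-0.037],"angular": [0,0,0],"gripper": 0},{"travel": [0,0,-0.037],"angular": [0,0,0],"gripper": 0}]}}

```text
t: 21.85
tool_pos: [0.5698, 0.1004, 0.0125]
tool_rot: [-3.14, 0.089, -0.0]
contact_force: [-0.1, -0.2, 3.4]
opening: 0.0204
grip_force: 40.4
```

Contact with the floor; release and rise.

Request:
{"api": "step_arm", "payload": {"targets": [{"travel": [0,0,0],"angular": [0,0,0],"gripper": 0.3},{"travel": [0,0,0],"angular": [0,0,0],"gripper": 0.38},{"travel": [0,0,0],"angular": [0,0,0],"gripper": 0.38},{"travel": [0,0,0.03],"angular": [0,0,0],"gripper": 0.38},{"travel": [0,0,0.09],"angular": [0,0,0],"gripper": 0.38},{"travel": [0,0,0.16],"angular": [0,0,0],"gripper": 0.38},{"travel": [0,0,0.24],"angular": [0,0,0],"gripper": 0.4},{"travel": [-0.08,0.06,0.28],"angular": [0,0,0],"gripper": 0.4},{"travel": [-0.16,0.12,0.28],"angular": [0,0,0],"gripper": 0.4},{"travel": [-0.2,0.2,0.28],"angular": [0,0,0],"gripper": 0.4}]}}

```text
t: 22.85
tool_pos: [0.4632, 0.1995, 0.1812]
tool_rot: [-3.14, 0.093, -0.004]
contact_force: [0.9, 1.5, -0.3]
opening: 0.0342
grip_force: 0.0
```

Request:
{"api": "step_arm", "payload": {"targets": [{"travel": [-0.07,0.08,0.05],"angular": [0,0,0],"gripper": 0.4},{"travel": [-0.14,0.16,0.05],"angular": [0,0,0],"gripper": 0.4},{"travel": [-0.2,0.24,0.05],"angular": [0,0,0],"gripper": 0.4},{"travel": [-0.2,0.32,0.05],"angular": [0,0,0],"gripper": 0.4},{"travel": [-0.2,0.32,0.05],"angular": [0,0,0],"gripper": 0.4},{"travel": [-0.2,0.32,0.05],"angular": [0,0,0],"gripper": 0.4}]}}

```text
t: 23.45
tool_pos: [0.3423, 0.3943, 0.2099]
tool_rot: [-3.139, 0.08, 0.0]
contact_force: [0.8, -1.2, 0.2]
opening: 0.0343
grip_force: 0.0
```

```bash
python3 - <<'E'
from h import *
s=grab('scene','s10');e=grab('side','e10')
cv2.imwrite('pics/c10.png',np.hstack([cv2.resize(s['img'][140:330,190:475,::-1],(450,300),interpolation=cv2.INTER_CUBIC),cv2.resize(e['img'][135:365,220:420,::-1],(350,403),interpolation=cv2.INTER_CUBIC)[:300]]) if 0 else np.hstack([cv2.resize(s['img'][140:330,190:475,::-1],(450,403),interpolation=cv2.INTER_CUBIC),cv2.resize(e['img'][135:365,220:420,::-1],(350,403),interpolation=cv2.INTER_CUBIC)]))
E
```

```text
(no output)
```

View pics/c10.png

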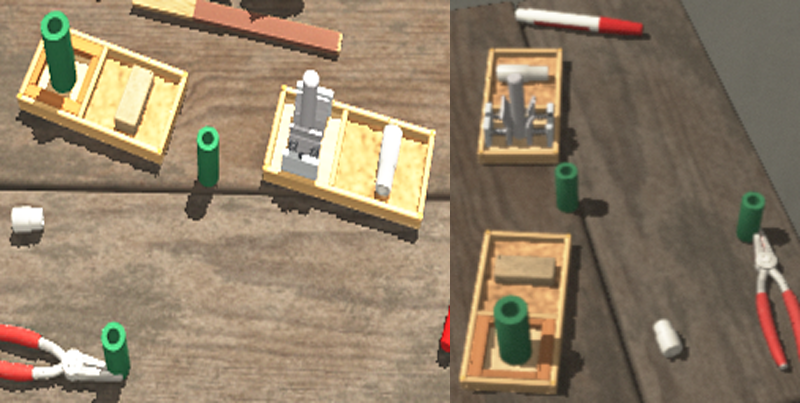

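Everything is in place: wax upright in the socket, wedge and collet flat in their wells, rod upright in the clip, short collet untouched, arm clear.

```bash
python3 -c "
from station import ctrl
print(ctrl.finish_job())"
```

```text
the job is handed in; nothing more can be done
None
```

I handed the job in at about 23 s of the 88 s, but the hand-in returned no verdict; in the last pictures the rod stood upright in the clip, the long collet and wedge lay flat in their wells, the wax stood in its socket, and the short collet was where it began.

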